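# Tip a phone board out of its tray and lay it on the board clamp

### The job

Press down the end of the green circuit board that lies between the tray's yellow marks, so that its other end tips up and stays up; then pick the board up, lower it onto the dark rest in the middle of the white clamp plate and only then let go, so that it lies flat, face up, centred and lengthwise on the rest. Leave the black battery and the silver plate in the tray as they are.

Things in the scene. Friction and masses are not known exactly. Their poses are not given: they have to be found in the camera images.
- board: Green board with chips: slab 100 (x) x 42 (y) x 5 mm (z up), ~40 g, chips 1.2 mm higher, ends bare for 15 mm. Origin: centre of underside. Loose, level, 27 mm above the bench, in any of a grey tray's 3 bays, on a stiff rocker hinged 4 mm below its middle. 1-2 N on its -x end (near the robot, by the yellow marks) tips its +x end up, at most 18 deg (0.32 rad); it stays as left, held by friction.
- battery: Black battery with a white label, same size and axes, origin at centre of underside, on its own rocker in another bay; to be left alone. About every bay: side walls 30 mm high, 14 mm thick, 50 mm apart, 124 mm long keep fingers from a level part's sides; both ends open, floor 3 mm. A part pressed 42 mm from its middle meets a rigid stop 14 mm down (its top face then 18 mm above the bench).
- spreader: Silver plate with three dark dots, same size and axes, origin at centre of underside, on its own rocker in the remaining bay; to be left alone. Any part fully tipped has the underside of its +x end about 42 mm above the bench, clear of the bay walls, so that its long sides can be gripped there.
- rest (a point): Centre of the top of the dark rest on the white board clamp, 18 mm above the bench; x along the rest, z up. The rest is 90 (x) x 34 mm (y) and stands 12 mm above the white plate (170 x 140 mm, 6 mm thick). Two low blue jaws, 14 mm above the bench, run parallel to it, inner faces 57 mm either side of its middle line. The clamp does not move.
Things that resemble listed ones, but are neither listed nor needed, are in the scene too. What is shaped like the board but purple is not meant. Of the things that look like the part that bears rest, the smaller one is meant.

How it is judged:
By the outcome, as a careful person would: the job done as asked, in the order asked, and still so for the second after the job is handed in, with the robot touching nothing.
It also fails if it takes over 48 s, if anything falls off the work surface, if the arm or the gripper's body presses on something with over 40 N, if the wrist force passes 120 N, or if a joint passes its speed limit or range.

### The arm

A 6-joint arm with a two-finger parallel gripper is mounted at the origin on the work surface. World frame = base frame: x ahead of the robot, y to its left, z up, the work surface at z = 0. Lengths are in mm, angles in degrees, forces in N, time in s.
With the tool pointing down it reaches from about 300 to 850 mm from the base axis. Payload 4.2 kg.
Tool frame: the origin (TCP) lies on the centre line of the jaws, within the pads' length; the fingertips stand 11 mm ahead of it and the grasp point (between the pads) lies 8 mm behind it; z points along the fingers, y is the line along which they close (so a half turn about z gives the same grasp; the last joint's range is limited). The gripper opens to 91 mm and grips with 3 to 60 N. Pads are 32 mm wide; open, the fingers measure 118 mm over their backs; the gripper's body (76 mm by 178 mm) begins 60 mm behind the grasp point.
Start: joints at [-76.031, 18.312, 89.639, -0, 72.044, -1.146], TCP at [149.934, -555.123, 224.976] pointing down, gripper open.
Joint ranges: [-177.97, 177.97], [-48.28, 115.42], [12.27, 149.76], [-77.06, 257.06], [2.81, 150.46], [-146.56, 146.56]. Speed limits (degrees/s): [147.25, 147.25, 180, 180, 180, 180].

### API

Orientations are given as [roll, pitch, yaw] about the fixed x, y, z axes, in that order (R = Rz(yaw) Ry(pitch) Rx(roll)).
In Python, from workcell import env, grab_frame, camera_model, models gives the robot as it stands.
- The arm moves only by the shell command python3 -m crank 'ROWS' [FORCE]. ROWS is text: rows parted by semicolons, each of 7 numbers parted by spaces: the closure, from -1 (fully open) to 1 (shut), so that 0 is half open, then the shift along the tool's x, y, z in mm, then the turn, a rotation vector about the tool's x, y, z in degrees. A call has 1 to 10 rows; each row shifts and turns the commanded pose from where the row before left it, along the tool's axes as they then stand; what a row does not reach is not made up. A row lasts 1/8 s, in which the tool goes at most 62.5 mm and 10.7 degrees, less where a joint would pass 70% of its speed; a pose out of reach is approached as far as the arm can. A call is refused whole if a number of a shift passes 62.5 or a number of a turn 10.7, either way. A call with a gripper value outside its range is refused whole. The fingers move at their own pace and stop on an object; FORCE is the grip in N (left out, the last holds). Time passes only in rows, so rows that do not move let the fingers close. It gives the time, the measured TCP pose, the force, the opening and the grip force at its end, in the units of the state.
- env.state(): the state, without advancing time (a new reading comes with each control period).
- grab_frame(name): name is "side" or "top" or "wrist"; returns the picture (420x560x3 uint8, blue, green, red); there is no depth.
- camera_model(name): a dict with "K" (3x3 intrinsics, pixels), "k1" (the pictures are not rectified: a ray, as slopes to the right and down, at radius r is drawn at 1 + k1 r^2 times it, then the intrinsics apply), "R" (3x3) and "t" (3): a world point X has camera coordinates R X + t; the wrist camera has in their place "mount" (4x4, takes a point from camera to tool coordinates, whose origin is the TCP and whose axes are the flange's). Camera axes: x right, y down, z forward; pixel columns grow to the right and rows downward; lengths in mm; the calibration is good to about 2 mm. A picture is of the moment at which its call begins: read the wrist's pose just before it. camera_model takes no time and is no camera call.
- env.job_done(): hands the job in; it is judged then, once.
Trained networks look in the newest picture that a camera, given by its name, has taken for a name from the list of things; names that differ only in an ending like _2 or _b are one class to them, and where a whole thing is asked for, a point or a joint stands for the part that bears it (a point fixed in the world has none). Each returns a list of dicts, best first, with "p" (0 to 1); they miss things now and then, are a little off and sometimes report something else, mostly with a low value. They report only what shows in the picture. A call takes as long as a camera call. They do not tell look-alikes from the thing itself.
- models.search_frame(name, camera): "point" ([x, y, z] in mm, in world coordinates, good to about 4 mm: the middle of the surface that is visible of it).
The state is a dict: "time_s": time; "qpos": joint angles; "qvel": joint speeds; "effort": joint torques, N m; "ee_pos": TCP position; "ee_rot": TCP orientation; "force": force on the tool from outside, world axes, zero at the start; "torque": the same for the moment, N m; "gripper_width": finger opening in mm; "gripper_force": force on a finger pad.
Only numpy, scipy, OpenCV 4.12 (cv2) and the standard library are available. Lean on these libraries where they do the work, as an engineer would, in place of code of your own. Each camera call takes 0.05 s, during which the arm holds its last target. There are 200 camera calls.

## Working session

There is one attempt and no reset: what is moved stays moved. The work goes in short steps, Python scripts to look and compute and a shell command to move; the robot and the scene stay as the last step left them, time stands still between calls to the robot, and variables do not carry over. Pictures are saved under pics/ and viewed, at most 10 in all, crops included, and the job is handed in when it is done.

```bash
mkdir -p pics; python3 - <<'E'
from workcell import env, grab_frame, camera_model, models
import cv2
for c in ["top","side"]:
    cv2.imwrite(f"pics/{c}0.png",grab_frame(c))
    for n in ["board","battery","spreader","rest"]:
        try: print(c,n,[( [round(v) for v in d["point"]],round(d["p"],2)) for d in models.search_frame(n,c)][:4])
        except Exception as e: print(c,n,e)
    m=camera_model(c); print({k:(v.tolist() if hasattr(v,'tolist') else v) for k,v in m.items()})
print(env.state()["ee_rot"],env.state()["time_s"])
E
```

```text
top board [([555, 401, 6], 0.98), ([525, 273, 32], 0.91)]
top battery [([533, 214, 37], 0.59)]
top spreader [([529, 148, 37], 0.63)]
top rest [([544, -190, 10], 0.74), ([205, -288, 9], 0.62)]
{'K': [[475.5752874329888, 0.0, 272.6810500823978], [0.0, 475.5752874329888, 202.6499559964689], [0.0, 0.0, 1.0]], 'k1': -0.09038508164626641, 'R': [[-0.002147861395513562, -0.9997444444836002, 0.02250405331497308], [-0.9959304613543009, 0.00011097261759672453, -0.0901249345724461], [0.09009940531454809, -0.022606048068064273, -0.9956761841847526]], 't': [46.95098287289199, 404.5349005284966, 1242.4013785029852]}
side board [([522, 276, 35], 0.96), ([552, 405, 3], 0.81)]
side battery [([525, 212, 36], 0.59)]
side spreader [([528, 149, 34], 0.92)]
side rest [([534, -178, 12], 0.96), ([220, -262, 14], 0.58)]
{'K': [[410.9136292720421, 0.0, 279.49979661900363], [0.0, 410.9136292720421, 198.68580915184637], [0.0, 0.0, 1.0]], 'k1': -0.07192501589054615, 'R': [[-0.9683543566887793, -0.24868680307440114, 0.021088239814981844], [-0.16909848858537857, 0.5916013285990632, -0.788297893665817], [0.1835634523536773, -0.7669176891795214, -0.614932286502784]], 't': [392.99129541331973, 77.2383930971983, 939.6460235195999]}
[-1.79996753e+02  2.25864726e-04  1.51130086e+01] 0.5
```

View pics/top0.png

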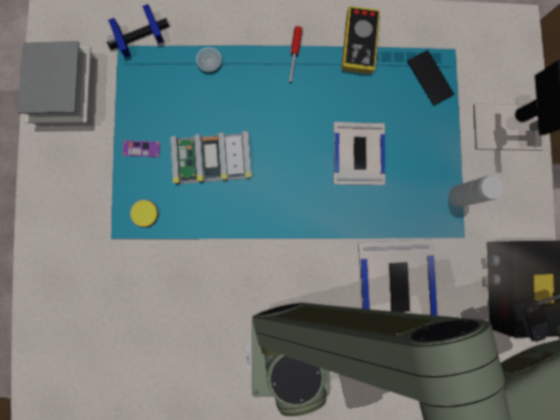

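View pics/side0.png

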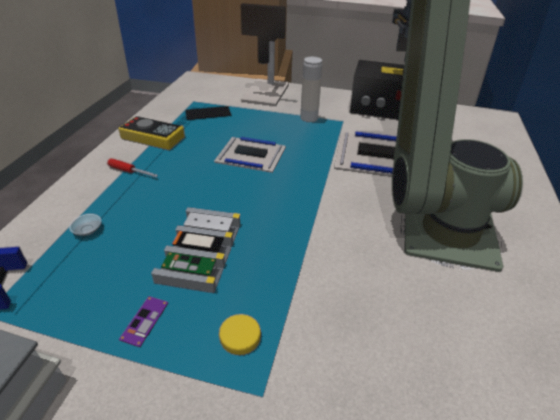

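The top view shows the tray at about (212,158). The green board is in the left bay at (186,158), with the yellow marks at the tray's lower, near end. The small clamp's rest is at (360,153), and the larger look-alike clamp is at (400,287). In the side view the purple decoy lies at (145,320), outside the tray.

```bash
python3 -c "
from workcell import camera_model
m=camera_model('wrist');print({k:(v.tolist() if hasattr(v,'tolist') else v) for k,v in m.items()})"
python3 -m crank '-1 0 0 0 0 0 7.55; -1 0 0 0 0 0 7.55; -1 45 -45 -5 0 0 0; -1 45 -45 -5 0 0 0; -1 45 -45 -5 0 0 0; -1 45 -45 -5 0 0 0; -1 45 -45 -5 0 0 0; -1 45 -45 -5 0 0 0; -1 40 -45 -5 0 0 0; -1 20 -45 0 0 0 0'
```

```text
{'K': [[372.95010272595914, 0.0, 280.05254557495175], [0.0, 372.95010272595914, 213.53518798455343], [0.0, 0.0, 1.0]], 'k1': -0.10470839150134946, 'mount': [[0.0008024875662924437, -0.9608965968851758, -0.2769062767583863, 78.66197394714048], [0.9999994142838055, 0.000972212204344565, -0.00047564216992183406, -0.029913714633345023], [0.0007262546041370408, -0.27690573287296855, 0.9608968142606844, -159.61568353789923], [0.0, 0.0, 0.0, 1.0]]}
time_s: 1.75
ee_pos: [476.2, -199.1, 259.7]
ee_rot: [180.0, -0.1, 0.1]
force: [1.3, 0.6, -0.3]
gripper_width: 91.3
gripper_force: 0.0
```

```bash
cat >h.py <<'E'
from workcell import env, grab_frame, camera_model, models
import cv2, numpy as np
from scipy.spatial.transform import Rotation as Ro
def shot(name):
    s=env.state(); im=grab_frame("wrist"); cv2.imwrite(f"pics/{name}.png",im)
    return s,im
def proj(s,uv,z):
    m=camera_model("wrist"); K=np.array(m["K"]); M=np.array(m["mount"])
    d=cv2.undistortPoints(np.array(uv,float).reshape(-1,1,2),K,np.array([m["k1"],0,0,0.]))[:,0]
    R=Ro.from_euler("xyz",s["ee_rot"],degrees=True).as_matrix()
    o=R@M[:3,3]+s["ee_pos"]; r=np.c_[d,np.ones(len(d))]@(R@M[:3,:3]).T
    return o+r*((z-o[2])/r[:,2])[:,None]
def rects(s,mask,z,amin=300):
    for c in cv2.findContours(mask.astype(np.uint8),cv2.RETR_EXTERNAL,cv2.CHAIN_APPROX_NONE)[0]:
        if cv2.contourArea(c)>amin:
            p=proj(s,c,z)[:,:2].astype(np.float32); r=cv2.minAreaRect(p)
            print("px",c[:,0].mean(0).round(),"xy",np.round(r[0],1),"size",np.round(r[1],1),"ang",round(r[2],2))
E
python3 - <<'E'
from h import *
s,im=shot("w1"); print(s["ee_pos"],s["ee_rot"])
rects(s,im.max(2)<70,18)
E
```

```text
[ 476.19608242 -199.05587146  259.71736141] [ 1.79965846e+02 -9.87069294e-02  6.88873410e-02]
px [280. 339.] xy [ 260.8 -198. ] size [301.5 861.8] ang 0.15
px [273. 119.] xy [ 541.4 -191. ] size [33.1 88.4] ang 89.31
px [ 11. 131.] xy [534.2 105.8] size [122.5  21.9] ang 4.31
```

View pics/w1.png

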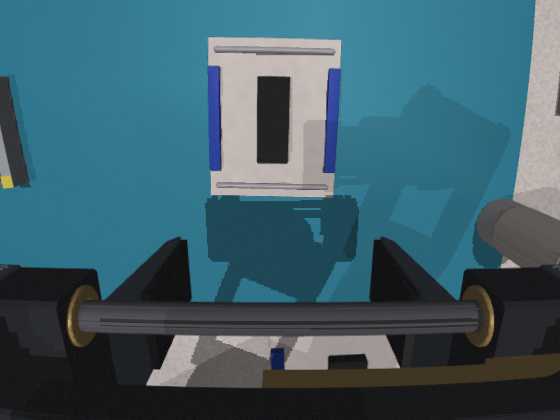

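The picture shows the rest as the dark rectangle at pixel (273,119). That puts it at (541,-191) with yaw about -0.7°. Next I move over the tray.

```bash
python3 -m crank '-1 -4 -58 0 0 0 0; -1 -4 -58 0 0 0 0; -1 -4 -58 0 0 0 0; -1 -4 -58 0 0 0 0; -1 0 -58 0 0 0 0; -1 0 -58 0 0 0 0; -1 0 -58 0 0 0 0; -1 0 -58 0 0 0 0; -1 0 0 0 0 0 0' && python3 - <<'E'
from h import *
s,im=shot("w2"); print(s["ee_pos"],s["ee_rot"])
h=cv2.cvtColor(im,cv2.COLOR_BGR2HSV)
g=(h[...,0]>45)&(h[...,0]<82)&(h[...,1]>90)&(h[...,2]>30)
g=cv2.morphologyEx(g.astype(np.uint8),cv2.MORPH_CLOSE,np.ones((15,15)))
rects(s,g,32)
y=(h[...,0]>20)&(h[...,0]<32)&(h[...,1]>150)&(h[...,2]>120); rects(s,y,30,20)
E
```

```text
time_s: 2.92
ee_pos: [457.8, 266.5, 258.9]
ee_rot: [-180.0, 0.0, 0.3]
force: [0.3, -1.2, -0.3]
gripper_width: 91.1
gripper_force: 0.0
[457.7968073  266.45777252 258.86882767] [-1.79964603e+02  1.36294419e-02  3.04848256e-01]
px [273. 119.] xy [522.4 274. ] size [99.4 41.4] ang 4.5
px [178. 242.] xy [388.7 381.5] size [66.6 55.1] ang 67.47
px [307. 172.] xy [470.  238.1] size [12.7 11.6] ang 1.64
px [368. 168.] xy [475.4 174.8] size [12.1 11.8] ang 3.51
px [427. 164.] xy [480.7 110.8] size [11.8 12.9] ang 0.98
```

View pics/w2.png

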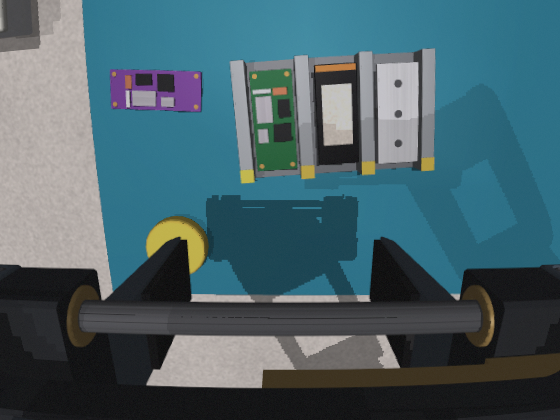

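The picture shows the board at pixel (273,119), at (522,274) with yaw about 4.6°. The yellow marks are at its near end. I close the fingers and go down above the near end.

```bash
python3 -m crank '1 0 0 0 0 0 -4.4; 1 10 -2.2 20 0 0 0; 1 0 0 45 0 0 0; 1 0 0 45 0 0 0; 1 0 0 45 0 0 0; 1 0 0 40 0 0 0; 1 0 0 0 0 0 0; 1 0 0 0 0 0 0'
```

```text
time_s: 3.98
ee_pos: [469.1, 265.9, 65.8]
ee_rot: [-180.0, -0.1, 4.3]
force: [0.6, 0.5, 1.1]
gripper_width: 14.3
gripper_force: 0.0
```

```bash
python3 -m crank '1 -1.2 -3.7 0 0 0 -0.3; 1 0 0 15 0 0 0; 1 0 0 5 0 0 0; 1 0 0 5 0 0 0; 1 0 0 3 0 0 0; 1 0 0 0 0 0 0'; python3 -c "
from h import *
shot('w3')"
```

```text
time_s: 4.72
ee_pos: [466.4, 269.8, 36.0]
ee_rot: [180.0, 0.0, 4.7]
force: [0.1, -1.1, 0.0]
gripper_width: 0.3
gripper_force: 0.0
```

View pics/w3.png

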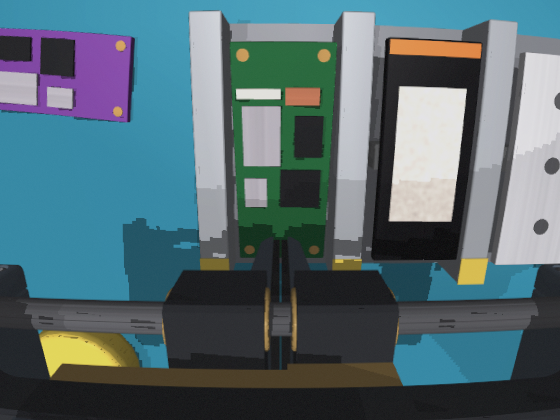

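The picture shows the closed fingers over the bare near end of the board at pixel (281,245), clear of both walls. I press further.

```bash
python3 -m crank '1 0 0 3 0 0 0; 1 0 0 2 0 0 0; 1 0 0 1 0 0 0; 1 0 0 0 0 0 0;1 0 0 0 0 0 0'
```

```text
time_s: 5.4
ee_pos: [466.5, 269.9, 30.4]
ee_rot: [-180.0, -0.0, 4.7]
force: [-0.5, 0.1, 1.3]
gripper_width: 0.4
gripper_force: 0.6
```

```bash
python3 -m crank '1 0 0 1 0 0 0; 1 0 0 1 0 0 0; 1 0 0 0 0 0 0;1 0 0 0 0 0 0'
```

```text
time_s: 5.9
ee_pos: [466.2, 269.8, 28.2]
ee_rot: [180.0, 0.0, 4.7]
force: [-0.4, 1.1, 1.4]
gripper_width: 0.4
gripper_force: 0.6
```

```bash
python3 -m crank '1 0 0 1 0 0 0; 1 0 0 0 0 0 0'; python3 -m crank '1 0 0 1 0 0 0; 1 0 0 0 0 0 0'; python3 -c "
from h import *
grab_frame('side');cv2.imwrite('pics/s2.png',cv2.resize(grab_frame('side')[190:310,110:270],None,fx=4,fy=4))"
```

```text
time_s: 6.15
ee_pos: [466.3, 269.8, 27.2]
ee_rot: [180.0, 0.0, 4.7]
force: [0.0, -0.2, 2.0]
gripper_width: 0.2
gripper_force: 0.5
time_s: 6.4
ee_pos: [466.4, 269.8, 26.2]
ee_rot: [180.0, 0.0, 4.7]
force: [-0.4, 0.3, 0.8]
gripper_width: 0.6
gripper_force: 0.6
```

View pics/s2.png

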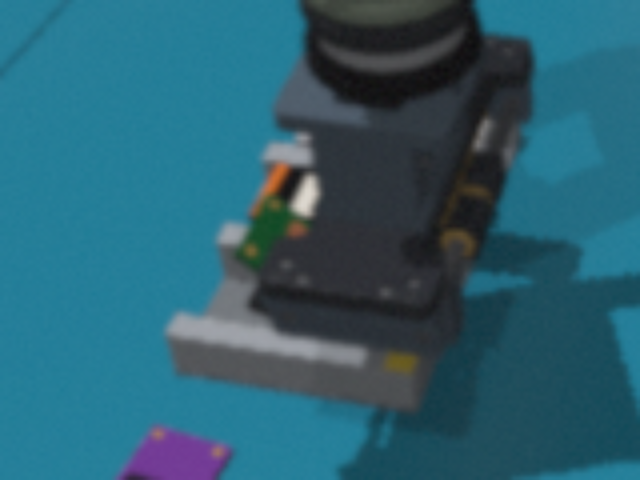

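The crop shows the board's far end at (265,235), risen above the bay walls. I press on until I feel the stop.

```bash
for i in 1 2; do python3 -m crank '1 0 0 1 0 0 0; 1 0 0 0 0 0 0'|egrep "pos|force"; done; python3 - <<'E'
from h import *
s,im=shot("w4")
cv2.imwrite('pics/w4c.png',im[0:330,120:420])
E
```

```text
ee_pos: [466.5, 269.9, 25.7]
force: [-1.3, -0.4, 4.0]
gripper_force: 2.2
ee_pos: [466.7, 270.0, 25.3]
force: [-3.2, -1.2, 9.5]
gripper_force: 4.1
```

View pics/w4c.png

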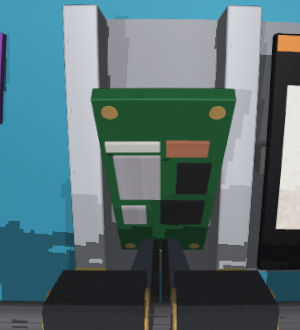

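The crop shows the board fully tipped: the far edge at (163,95) overlaps both walls, and the fingers are on the bare near end at (160,240). The force shows the stop has been reached. Now I retreat, half open the gripper and measure the board's pose.

```bash
python3 -m crank '1 0 0 -10 0 0 0; 1 0 0 -25 0 0 0; 0.3 0 0 -30 0 0 0; 0.3 0 0 0 0 0 0;  0.3 0 0 0 0 0 0' ; python3 - <<'E'
from h import *
def pose(s,im,roi):
    h=cv2.cvtColor(im,cv2.COLOR_BGR2HSV); 
    g=((h[...,0]>40)&(h[...,0]<85)&(h[...,1]>90)&(h[...,2]>25)).astype(np.uint8)
    g=cv2.morphologyEx(g,cv2.MORPH_CLOSE,np.ones((15,15)))
    c=max([c for c in cv2.findContours(g,0,1)[0] if c[:,0,1].mean()<260],key=cv2.contourArea)
    q=cv2.convexHull(c)
    a=cv2.approxPolyN(q,4)[0] if hasattr(cv2,"approxPolyN") else cv2.approxPolyDP(q,0.03*cv2.arcLength(q,True),True)[:,0]
    return np.array(a,float)
for n in ["w2","w5"]:
    if n=="w2": continue
    s,im=shot(n); a=pose(s,im,0); print(s["ee_pos"],s["ee_rot"]); print(a.tolist())
    a=a[np.argsort(a[:,1])]; t=a[:2][np.argsort(a[:2,0])]; b=a[2:][np.argsort(a[2:,0])]
    P=np.array([t[0],t[1],b[1],b[0]])
    ob=np.array([[50,21,5],[50,-21,5],[-50,-21,5],[-50,21,5.]])
    m=camera_model("wrist");K=np.array(m["K"]);M=np.array(m["mount"])
    ok,rv,tv=cv2.solvePnP(ob,P,K,np.array([m["k1"],0,0,0.]))
    pr=cv2.projectPoints(ob,rv,tv,K,np.array([m["k1"],0,0,0.]))[0][:,0]; print("err",(pr-P).round(1).tolist())
    R=Ro.from_euler("xyz",s["ee_rot"],degrees=True).as_matrix()
    Rb=R@M[:3,:3]@cv2.Rodrigues(rv)[0]; tb=R@(M[:3,:3]@tv[:,0]+M[:3,3])+s["ee_pos"]
    print("board",tb.round(1),Ro.from_matrix(Rb).as_euler("xyz",degrees=True).round(1)); print("far end underside",(tb+Rb@[50,0,0]).round(1),"s40 mid",(tb+Rb@[40,0,2.5]).round(1))
    print("far edge top xy at z46:",proj(s,t,46).round(1).tolist())
E
```

```text
time_s: 7.68
ee_pos: [465.9, 269.6, 88.7]
ee_rot: [180.0, 0.0, 4.7]
force: [0.1, 0.5, -0.1]
gripper_width: 27.5
gripper_force: 0.0
[465.94914151 269.57127391  88.74279354] [1.79970188e+02 4.95143092e-02 4.71426710e+00]
[[323.0, 79.0], [311.0, 233.0], [249.0, 232.0], [242.0, 79.0]]
err [[0.1, -0.4], [-0.2, 0.5], [0.7, -0.3], [-0.5, 0.2]]
board [512.8 273.   24.8] [  0.4 -18.2   4. ]
far end underside [560.2 276.3  40.5] s40 mid [549.9 275.6  39.7]
far edge top xy at z46: [[556.9, 297.1, 46.0], [560.4, 255.2, 46.0]]
```

View pics/w5.png

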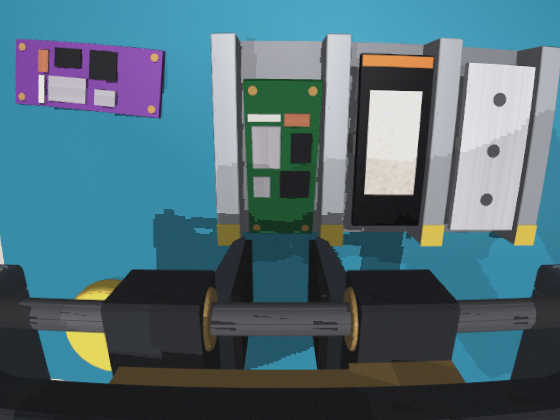

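The picture shows the board still tipped after the fingers left it, with its far edge at row 79 and its near edge at row 232. The PnP fit gives an 18.2° tilt with the far end at about 40 mm, and shows the board slid 8 mm toward the robot. I'll grip it near the far end with the tool tilted 8°.

```bash
python3 -m crank '-0.18 42 0.5 0 0 0 0; -0.18 41.5 0.5 0 0 0 0; -0.18 0 0 0 0 8 0; -0.18 0 0 0 0 0 0; -0.18 -2.1 0 15 0 0 0;-0.18 -2.1 0 14.7 0 0 0; -0.18 0 0 0 0 0 0' 20; python3 - <<'E'
from h import *
s,im=shot("w6"); print(s["ee_pos"],s["ee_rot"])
E
```

```text
time_s: 8.6
ee_pos: [548.8, 275.1, 57.2]
ee_rot: [179.9, -7.8, 4.7]
force: [-0.6, 0.2, -0.0]
gripper_width: 54.2
gripper_force: 0.0
[548.76827864 275.14731284  57.15287847] [179.90825197  -7.77224261   4.71803942]
```

View pics/w6.png

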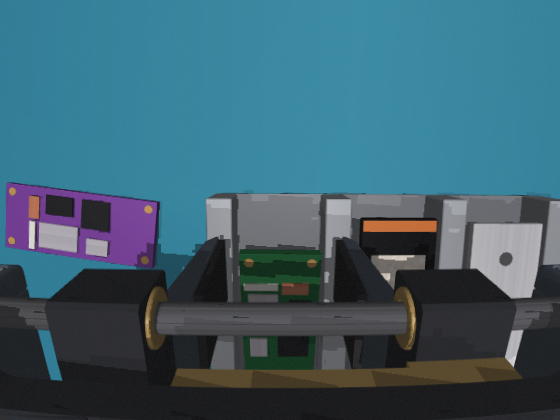

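The picture shows the far edge of the board at (280,252), centred between the fingers at (225,240) and (338,240). I go down the last 12 mm and close.

```bash
python3 -m crank '-0.18 -0.8 0 6 0 0 0; -0.18 -0.9 0 6 0 0 0; -0.18 0 0 0 0 0 0; 0.3 0 0 0 0 0 0; 0.3 0 0 0 0 0 0; 0.3 0 0 0 0 0 0' 20
```

```text
time_s: 9.4
ee_pos: [549.8, 275.8, 47.4]
ee_rot: [-180.0, -8.0, 4.7]
force: [-0.6, -0.3, 0.3]
gripper_width: 41.8
gripper_force: 20.0
```

```bash
python3 -m crank '0.3 0.7 0 -5 0 0 0; 0.3 2.1 0 -15 0 0 0; 0.3 4.2 0 -30 0 0 0; 0.3 5.6 0 -40 0 0 0; 0.3 5.6 0 -40 0 0 0; 0.3 0 0 0 0 -9 0; 0.3 0 0 0 0 -9 0; 0.3 0 0 0 0 0 4.7; 0.3 0 0 0 0 0 0' 25; python3 - <<'E'
from h import *
s,im=shot("w7"); print(s["ee_pos"],s["ee_rot"])
cv2.imwrite("pics/s7.png",grab_frame("side"))
E
```

```text
time_s: 10.52
ee_pos: [550.0, 275.7, 179.0]
ee_rot: [179.2, 9.9, -0.0]
force: [-0.3, -0.0, -0.9]
gripper_width: 41.5
gripper_force: 25.0
[550.02016285 275.70161848 178.9925854 ] [ 1.79198163e+02  9.92206215e+00 -1.58159789e-02]
```

View pics/w7.png

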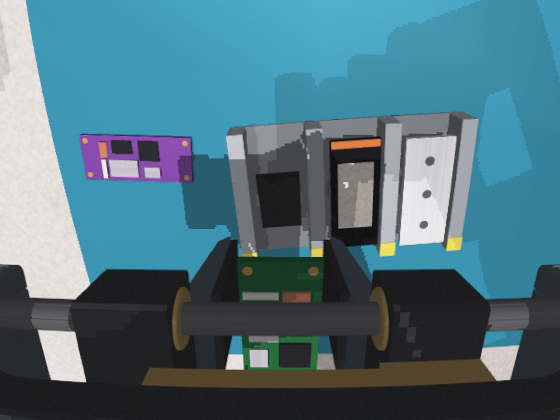

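The picture shows the board held between the fingers, with its far edge at row 260 and columns 238–323. The battery and silver plate are undisturbed in the tray. I work out the in-hand pose numerically.

```bash
cat > hand.py <<'E'
from h import *
def hand(im):
    m=camera_model("wrist");K=np.array(m["K"]);M=np.array(m["mount"])
    h=cv2.cvtColor(im,cv2.COLOR_BGR2HSV).astype(int)
    g=(h[...,0]>40)&(h[...,0]<85)&(h[...,1]>90)&(h[...,2]>25)
    P=[]
    for r in list(range(240,300))+list(range(336,368)):
        x=np.flatnonzero(g[r,210:350])+210
        if len(x)<25 or x[-1]-x[0]<55: continue
        u=cv2.undistortPoints(np.array([[[x[0]-.5,r]],[[x[-1]+.5,r]]],float),K,np.array([m["k1"],0,0,0.]))[:,0]
        Z=42/(u[1,0]-u[0,0]); c=np.r_[u.mean(0)*Z,Z]
        P.append(np.r_[r,x[0],x[-1],M[:3,:3]@c+M[:3,3]])
    return np.array(P)
if __name__=="__main__":
    import sys
    P=hand(cv2.imread(sys.argv[1])); np.set_printoptions(suppress=True,precision=1); print(P[::4]); print(P[:8])
    Q=P[(P[:,0]>P[0,0]+12)]
    # robust line z vs x in tool frame
    from scipy.stats import theilslopes
    sl=theilslopes(Q[:,5],Q[:,3]); print("pitch in tool deg",np.degrees(np.arctan(sl[0])),np.degrees(np.arctan(sl[2:4])), "z at x=0",sl[1])
E
python3 hand.py pics/w7.png
```

```text
[[257.  238.  322.    7.1  -0.2  11. ]
 [261.  237.  323.    6.9  -0.1   6.4]
 [265.  237.  323.    5.1  -0.1   5.9]
 [269.  237.  323.    3.2  -0.1   5.3]
 [273.  238.  323.    0.5   0.1   6.6]
 [277.  238.  322.   -2.3  -0.1   7.9]
 [281.  238.  322.   -4.2  -0.1   7.3]
 [285.  238.  322.   -6.1  -0.1   6.7]
 [289.  239.  321.  -10.   -0.1  10.1]
 [337.  242.  318.  -41.7  -0.1  14.6]
 [341.  242.  318.  -43.7  -0.1  13.9]
 [345.  243.  317.  -49.1  -0.1  17.7]
 [367.  245.  315.  -68.5  -0.1  23.1]]
[[257.  238.  322.    7.1  -0.2  11. ]
 [258.  238.  323.    7.5   0.1   8.8]
 [259.  237.  323.    7.8  -0.1   6.7]
 [260.  237.  323.    7.4  -0.1   6.6]
 [261.  237.  323.    6.9  -0.1   6.4]
 [262.  237.  324.    7.3   0.1   4.4]
 [263.  237.  324.    6.8   0.1   4.3]
 [264.  237.  323.    5.5  -0.1   6. ]]
pitch in tool deg -12.017130063269878 [-12.9 -11.2] z at x=0 6.139968027076568
```

```bash
python3 -m crank '0.3 0 20 0 0.8 -1 0.7; 0.3 4 45 -0.7 0 0 0; 0.3 4 55 -0.7 0 0 0; 0.3 4 58 -0.7 0 0 0; 0.3 4 58 -0.7 0 0 0; 0.3 4 58 -0.7 0 0 0; 0.3 4 58 -0.7 0 0 0; 0.3 4 55 -0.7 0 0 0; 0.3 4 40 -0.7 0 0 0; 0.3 2 20 0 0 0 0'; python3 -m crank '0.3 0 0 0 0 0 0;0.3 0 0 0 0 0 0';python3 - <<'E'
from h import *
s,im=shot("w8"); print(s["ee_pos"].round(1),s["ee_rot"].round(2),s["gripper_width"])
E
python3 hand.py pics/w8.png
```

```text
time_s: 11.88
ee_pos: [577.2, -194.5, 179.3]
ee_rot: [179.8, 11.0, -0.9]
force: [-0.2, -0.4, -0.4]
gripper_width: 41.5
gripper_force: 25.0
time_s: 12.12
ee_pos: [578.0, -190.4, 179.1]
ee_rot: [179.9, 11.0, -0.7]
force: [-0.1, 0.5, -0.8]
gripper_width: 41.8
gripper_force: 25.0
[ 578.  -190.4  179.1] [179.9   10.98  -0.71] 41.820678335569454
[[257.  238.  322.    7.1  -0.2  11. ]
 [261.  237.  323.    6.9  -0.1   6.4]
 [265.  237.  323.    5.1  -0.1   5.9]
 [269.  237.  323.    3.2  -0.1   5.3]
 [273.  238.  323.    0.5   0.1   6.6]
 [277.  238.  322.   -2.3  -0.1   7.9]
 [281.  238.  322.   -4.2  -0.1   7.3]
 [285.  238.  322.   -6.1  -0.1   6.7]
 [289.  239.  322.   -9.    0.1   8. ]
 [337.  242.  318.  -41.7  -0.1  14.6]
 [341.  242.  318.  -43.7  -0.1  13.9]
 [345.  242.  317.  -47.4  -0.4  15.4]
 [349.  242.  317.  -49.5  -0.4  14.6]
 [361.  243.  316.  -59.3  -0.4  16.9]
 [367.  244.  315.  -66.5  -0.4  20.5]]
[[257.  238.  322.    7.1  -0.2  11. ]
 [258.  238.  323.    7.5   0.1   8.8]
 [259.  237.  323.    7.8  -0.1   6.7]
 [260.  237.  323.    7.4  -0.1   6.6]
 [261.  237.  323.    6.9  -0.1   6.4]
 [262.  237.  324.    7.3   0.1   4.4]
 [263.  237.  324.    6.8   0.1   4.3]
 [264.  237.  323.    5.5  -0.1   6. ]]
pitch in tool deg -10.023558839819584 [-10.6  -9.5] z at x=0 6.418911708241278
```

```bash
python3 -m crank '0.3 0 1 0 0 0.5 0; 0.3 8 0 34 0 0 0; 0.3 8 0 34 0 0 0; 0.3 8 0 34 0 0 0; 0.3 5 0 22 0 0 0; 0.3 2.5 0 11.6 0 0 0; 0.3 0 0 0 0 0 0; 0.3 0 0 0 0 0 0'; python3 - <<'E'
from h import *
from workcell import *
s,im=shot("w9"); cv2.imwrite("pics/s9.png",grab_frame("side"))
print(s["ee_pos"].round(1),s["ee_rot"].round(2))
print([(np.round(d["point"],1),d["p"]) for d in models.search_frame("board","side")][:3])
# front rod & jaws: blue
h=cv2.cvtColor(im,cv2.COLOR_BGR2HSV)
b=(h[...,0]>112)&(h[...,0]<130)&(h[...,1]>150)&(h[...,2]>60); rects(s,b,14,60)
E
```

```text
time_s: 13.18
ee_pos: [585.3, -193.2, 41.0]
ee_rot: [179.8, 10.3, -0.8]
force: [-0.5, 0.2, -0.6]
gripper_width: 41.5
gripper_force: 25.0
[ 585.3 -193.2   41. ] [179.8   10.35  -0.77]
[(array([553.3, 408.7,   5.2]), 0.97), (array([ 532. , -185.8,   38.5]), 0.64)]
px [392. 248.] xy [ 585.1 -253.8] size [13.3 27.3] ang 89.02
px [164. 247.] xy [ 587.1 -130.4] size [12.9 27.9] ang 88.94
```

```bash
python3 -m crank '0.3 -0.8 -1.3 0 0 0 0; 0.3 0.7 0 4 0 0 0; 0.3 0.7 0 4 0 0 0; 0.3 0 0 0 0 0 0;0.3 0 0 0 0 0 0'; for i in 1 2; do python3 -m crank '0.3 0.2 0 1 0 0 0; 0.3 0 0 0 0 0 0'|egrep "pos|force:"; done
```

```text
time_s: 13.95
ee_pos: [583.7, -191.9, 31.8]
ee_rot: [179.8, 10.5, -0.8]
force: [0.8, -0.3, -0.8]
gripper_width: 41.5
gripper_force: 25.0
ee_pos: [583.7, -191.9, 30.9]
force: [0.1, -0.2, 0.3]
gripper_force: 25.0
ee_pos: [583.7, -191.9, 29.9]
force: [0.6, 0.7, -0.7]
gripper_force: 25.0
```

```bash
for i in 1 2 ; do python3 -m crank '0.3 0.2 0 1 0 0 0; 0.3 0 0 0 0 0 0'|egrep "pos|force:"; done;  python3 -m crank '0.3 0.1 0 0.6 0 0 0; 0.3 0 0 0 0 0 0'|egrep "pos|force:"
```

```text
ee_pos: [583.7, -191.9, 28.8]
force: [0.6, 0.4, -1.0]
gripper_force: 25.0
ee_pos: [583.8, -191.9, 28.7]
force: [-0.9, 0.3, 4.9]
gripper_force: 25.0
ee_pos: [583.8, -191.9, 28.6]
force: [-3.1, 0.2, 8.1]
gripper_force: 25.0
```

Contact came at 28.7 mm against a predicted 29 mm, so the board is seated. I release it, back off along the tool axis and check.

```bash
python3 -m crank '0.3 -0.1 0 -0.8 0 0 0; -0.2 0 0 0 0 0 0; -0.2 0 0 0 0 0 0; -0.2 0 0 0 0 0 0'; python3 -m crank '-0.2 -0.9 0 -5 0 0 0; -0.2 -3.6 0 -20 0 0 0; -0.2 -7 0 -40 0 0 0; -0.2 -7 0 -40 0 0 0; -0.2 -30 0 -30 0 5.2 0; -0.2 -30 0 -30 0 5.2 0; -0.2 -30 0 -25 0 0 0; -0.2 -20 0 -25 0 0 0;  -0.2 0 0 0 0 0 0'; python3 - <<'E'
from h import *
s,im=shot("w10"); print(s["ee_pos"].round(1),s["ee_rot"].round(2))
h=cv2.cvtColor(im,cv2.COLOR_BGR2HSV)
g=((h[...,0]>45)&(h[...,0]<82)&(h[...,1]>90)&(h[...,2]>30)).astype(np.uint8)
g=cv2.morphologyEx(g,cv2.MORPH_CLOSE,np.ones((15,15))); print("board z23"); rects(s,g,23)
b=(h[...,0]>112)&(h[...,0]<130)&(h[...,1]>150)&(h[...,2]>60); print("jaws z14");rects(s,b,14,60)
w=((h[...,1]<60)&(h[...,2]>130)).astype(np.uint8); print("plate z6");rects(s,w,6,1500)
E
```

```text
time_s: 15.7
ee_pos: [583.7, -191.9, 27.7]
ee_rot: [179.8, 10.5, -0.8]
force: [-0.3, 0.7, 0.2]
gripper_width: 54.9
gripper_force: 0.0
time_s: 16.82
ee_pos: [483.7, -190.3, 254.9]
ee_rot: [179.7, -0.2, -0.8]
force: [-0.1, 0.4, -0.7]
gripper_width: 54.7
gripper_force: 0.0
[ 483.7 -190.3  254.9] [179.72  -0.23  -0.79]
board z23
px [279. 128.] xy [ 540.2 -190.8] size [41. 99.] ang 89.26
jaws z14
px [286. 364.] xy [ 245.4 -195.7] size [15.6 14.2] ang 89.03
px [338. 127.] xy [ 540.1 -253.4] size [ 11.7 107.9] ang 88.98
px [220. 126.] xy [ 542.8 -128.5] size [ 11.8 107.6] ang 88.76
plate z6
px [277. 127.] xy [ 542.7 -190.8] size [140.  167.1] ang 88.9
px [546. 111.] xy [ 555. -490.] size [255.1  54.5] ang 7.85
```

```bash
python3 -c "
from workcell import env
print(env.job_done())"
```

```text
the job is handed in; nothing more can be done
None
```

The job is handed in at about 17 s of the 48 s allowed: I tipped the board, picked it up and lowered it onto the small clamp's rest before letting go; it now lies face up, lengthwise and within about 1 mm of centre by the wrist camera, and I did not touch the battery or the silver plate.

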